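# Click the photometer's filter dial four stops on and take a reading

### The arm

A 6-joint arm with a two-finger parallel gripper is mounted at the origin on the work surface. World frame = base frame: x ahead of the robot, y to its left, z up, the work surface at z = 0. Lengths are in m, angles in rad, forces in N, time in s.
With the tool pointing down it reaches from about 0.35 to 0.775 m from the base axis. Payload 7.3 kg.
Tool frame: the origin (TCP) lies midway between the tips of the shut fingers; the grasp point (between the pads) lies 19 mm behind it; z points along the fingers, y is the direction in which the jaws open and shut (so a half turn about z gives the same grasp; the last joint's range is limited). The gripper opens to 92 mm and grips with 3 to 60 N. Pads are 19 mm wide; open, the fingers measure 130 mm over their backs; the gripper's body (75 mm by 190 mm) begins 47 mm behind the grasp point.
Start: joints at [-1.453, 0.342, 1.524, -0, 1.275, -0.146], TCP at [0.137, -0.507, 0.227] pointing down, gripper open.
Joint ranges: [-2.53, 2.53], [-0.77, 2.02], [0.04, 2.7], [-1, 4.14], [0.28, 2.66], [-3.11, 3.11]. Speed limits (rad/s): [2.57, 2.57, 3.14, 3.14, 3.14, 3.14].

### API

Orientations are given as [roll, pitch, yaw] about the fixed x, y, z axes, in that order (R = Rz(yaw) Ry(pitch) Rx(roll)).
In Python, from cell import robot gives the robot as it stands.
- The arm moves only by the shell command python3 -m crank 'ROWS' [FORCE]. ROWS is a JSON object of lists of equal length, an entry for each row: "claw": the opening, from 0 (shut) to 1 (fully open); "delta_pos": the shift along the tool's x, y, z in units of 25 mm (1.0 is 25 mm), a list of three; "roll": the turn about the tool's z in units of 6 degrees (1.0 is 6 degrees). In form: {"claw": [claw, ...], "delta_pos": [[dx, dy, dz], ...], "roll": [roll, ...]}. A call has exactly 8 rows; each row is the pose to reach, as a shift and turn from the pose commanded when the call began, along the tool's axes at that moment; what a row does not reach only later rows make up. A row lasts 1/12 s, in which the tool goes at most 41.7 mm and 7.16 degrees, less where a joint would pass 70% of its speed; a pose out of reach is approached as far as the arm can. A call with a gripper value outside its range is refused whole. The fingers move at their own pace and stop on an object; FORCE is the grip in N (left out, the last holds). Time passes only in rows, so rows that repeat a pose let the fingers close, or fill a call up. It gives the time, the measured TCP pose, the force and the opening at its end, in the units of the state.
- robot.observe(): the state, without advancing time (a new reading comes with each control period).
- robot.read_camera(name): name is "scene" or "side" or "wrist"; returns a dict with "color" (384x512x3 uint8, blue, green, red), "fx", "fy", "cx", "cy" (pixels), "rvec" (rotation vector, rad) and "tvec" (3), from world to camera coordinates, as OpenCV has them; the wrist camera has in their place "hand_eye" (4x4, takes a point from camera to tool coordinates, whose origin is the TCP and whose axes are the flange's). Camera axes: x right, y down, z forward; pixel columns grow to the right and rows downward; lengths in m; the calibration is good to about 2 mm. A picture is of the moment at which its call begins: read the wrist's pose just before it. There is no depth.
- robot.hand_in(): hands the job in, once; it reports no verdict.
The state is a dict: "time": time; "qpos": joint angles; "qvel": joint speeds; "joint_efforts": joint torques, N m; "tool_pos": TCP position; "tool_rot": TCP orientation; "contact_force": force on the tool from outside, world axes, zero at the start; "torque": the same for the moment, N m; "opening": finger opening in m.
Only numpy, scipy, OpenCV 4.12 (cv2) and the standard library are available. Lean on these libraries where they do the work, as an engineer would, in place of code of your own. Each camera call takes 0.05 s, during which the arm holds its last target.

### The job

On the ivory bench photometer, push the orange ledge of the dark filter dial with a fingertip so that the dial turns clockwise (seen from above) exactly four clicks from where it stands, never past the fourth click. Then press the green button fully down and let it go. Touch only, grip and lift nothing, and leave the vial on the photometer, the wash bottle, the beaker and the paper roll standing where they are.

Things in the scene. Friction and masses are not known exactly. Their poses are not given: they have to be found in the camera images.
- photometer: Fixed ivory bench instrument, 200 (its x) x 280 (its y) x 65 mm high, flat top; origin at the centre of its underside, z up, front faces its -x. On its top: the filter dial, centred at its (0, +62) mm; the green button at (-60, -80) mm; a black ring holding the vial at (+60, -85) mm.
- dial_axis (a point): On the dial's vertical axis, level with the upper face of its disc (75 mm above the bench). The disc is dark grey, 120 mm across, 10 mm thick, with ten flush coloured filter spots; only the orange ledge and a 4 mm high hub, 24 mm across, stand up from it.
- ledge_face (a point): Centre of the upright push face of the dial's orange ledge, 36 mm from the axis, 12 mm above the disc (turns with the dial; use its position only). Face: radial, 22 to 50 mm from the axis, 24 mm high. The ledge lies clockwise of it: 10 mm thick, then a 41 degree ramp, 37 mm in all, poor to pinch. Counter-clockwise of the face the disc is free: put a fingertip there and push clockwise.
- dial (a joint): Turn of the dial, rad, growing clockwise from above. Ten stops 22.5 degrees (0.3927 rad) apart: 0 to 3.534, ends just beyond. It starts on one of the first four. Pushing the face takes up to 5 N out of a stop, falling to nothing half-way, where the dial snaps on by itself to the next stop and stays (damped, no run-on). Ink ticks on the housing mark the face's place at each stop.
- read_button_top (a point): Centre of the top of the green button, 28 mm across, in a grey 44 mm collar 12 mm high; when up its top stands 87 mm above the bench.
- read_button (a joint): How far the button is pressed, m: 0 up, 0.006 fully down (about 5 N); it springs back up.
- vial: Small closed glass vial with pink content and a white cap, 25 mm across and 56 mm high, standing loose in the black ring (12 mm high) on top of the photometer; origin at the centre of its underside, 65 mm above the bench.
- wash_bottle: Pale plastic wash bottle, 66 mm across, 163 mm to the tip of its bent spout; loose on the bench; origin at the centre of its underside.
- beaker: Pale open plastic beaker, 64 mm across, 75 mm high, loose on the bench; origin at the centre of its underside.
- paper_roll: White paper roll standing on end, 104 mm across, 95 mm high, loose on the bench; origin at the centre of its underside.

How it is judged:
On the way, in this order (a step that is already met when the one before it is completed fails the run):
1. the dial has been turned four clicks from its start and rests there (distance of ledge_face from where it was at the start of the episode between 0.0484 and 0.0533 m and velocity of joint dial between -0.1 and 0.1 rad/s), for 0.2 s.
2. then the green button is pressed fully down (value of joint read_button above 0.0048 m), for 0.05 s.
At the end, for the whole second after the job is handed in: The dial rests on the fourth stop clockwise from where it began (within 5.5 degrees); the button has been pressed down (at least 4.8 of its 6 mm) after that and is up again; the vial stands in its ring and the bottle, beaker and roll stand upright within 20 mm of their places (all of step 1 and value of joint read_button below 0.001 m and angle between vial's own z axis and vertical below 0.3 rad and distance of vial from where it was at the start of the episode below 0.008 m and angle between each of wash_bottle, beaker, paper_roll's own z axis and vertical below 0.15 rad and distance of each of wash_bottle, beaker, paper_roll from where it was at the start of the episode below 0.02 m); the robot touches nothing.
It fails at once if the dial is turned past the fourth click (more than 101 degrees from its start) (distance of ledge_face from where it was at the start of the episode above 0.0556 m).
It fails at once if the button is pressed while the dial is not on its fourth click (value of joint read_button above 0.003 m and not (distance of ledge_face from where it was at the start of the episode between 0.0484 and 0.0533 m)).
It fails at once if the vial is lifted, knocked or taken out of its ring (distance of vial from where it was at the start of the episode above 0.01 m or angle between vial's own z axis and vertical above 0.4 rad).
It fails at once if the bottle, beaker or roll is lifted, shifted by more than 20 mm or tipped (distance of any of wash_bottle, beaker, paper_roll from where it was at the start of the episode above 0.02 m or angle between any of wash_bottle, beaker, paper_roll's own z axis and vertical above 0.3 rad).
It also fails if it takes over 58 s, if anything falls off the work surface, if the arm or the gripper's body presses on something with over 40 N, if the wrist force passes 120 N, or if a joint passes its speed limit or range.

## Working session

There is one attempt and no reset: what is moved stays moved. The work goes in short steps, Python scripts to look and compute and a shell command to move; the robot and the scene stay as the last step left them, time stands still between calls to the robot, and variables do not carry over. Pictures are saved under pics/ and viewed, and the job is handed in when it is done.

```bash
ls; mkdir -p pics
python3 - <<'E'
from cell import robot
import cv2
s=robot.observe()
print({k:(v if not hasattr(v,'round') else v) for k,v in s.items()})
for n in ("scene","side","wrist"):
    d=robot.read_camera(n)
    cv2.imwrite(f"pics/{n}0.png",d["color"])
    print(n,{k:v for k,v in d.items() if k!="color"})
E
```

```text
pics
{'time': 0.0, 'qpos': array([-1.45303776e+00,  3.42687186e-01,  1.52504672e+00, -1.28690738e-05,
        1.27538405e+00, -1.46020253e-01]), 'qvel': array([-0.001081  , -0.00010687,  0.00208401,  0.00231347, -0.000859  ,
        0.0002041 ]), 'joint_efforts': array([-4.38348679e-04, -4.31243920e+01, -2.44222856e+01,  7.18801282e-02,
        5.60044439e-02, -1.52467323e-04]), 'tool_pos': array([ 0.13684134, -0.50641996,  0.22605304]), 'tool_rot': array([-3.14008180e+00, -2.09758990e-04,  2.63782415e-01]), 'contact_force': array([ 0.57287585, -0.28880298, -0.41295989]), 'torque': array([-0.02018353,  0.00904707,  0.03962895]), 'opening': 0.09198923390456494}
scene {'fx': 363.1546758977604, 'fy': 363.1546758977604, 'cx': 254.0780873612207, 'cy': 189.53193189932935, 'rvec': array([ 2.30393339,  0.64126433, -0.24066129]), 'tvec': array([-0.44283911, -0.13958861,  1.16617141])}
side {'fx': 453.1490972584217, 'fy': 453.1490972584217, 'cx': 257.093290514262, 'cy': 193.47598798465188, 'rvec': array([ 2.11839495, -0.8403686 ,  0.4358922 ]), 'tvec': array([-0.38676688,  0.28766884,  1.22863441])}
wrist {'fx': 301.69732098761244, 'fy': 301.69732098761244, 'cx': 253.33958986343865, 'cy': 189.57022207120184, 'hand_eye': array([[ 9.63204870e-04, -9.65417196e-01, -2.60708094e-01,
         6.91153227e-02],
       [ 9.99999518e-01,  9.78936411e-04,  6.95120751e-05,
         8.12856400e-06],
       [ 1.88108493e-04, -2.60708036e-01,  9.65417674e-01,
        -1.59265192e-01],
       [ 0.00000000e+00,  0.00000000e+00,  0.00000000e+00,
         1.00000000e+00]])}
```

View pics/scene0.png

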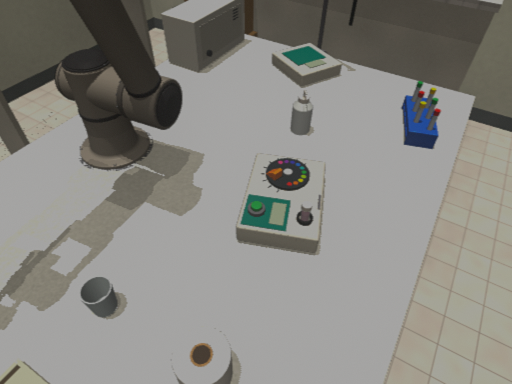

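View pics/side0.png

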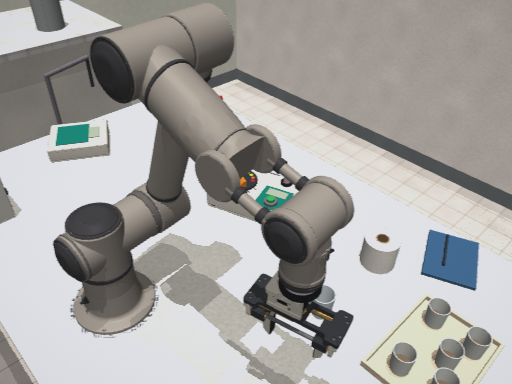

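View pics/wrist0.png

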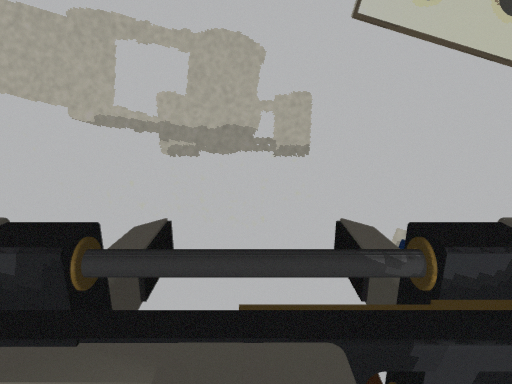

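The scene view shows the photometer at about (285,200): dial at (288,174), ledge at (274,171), button at (257,207) and vial at (306,212). The wash bottle is behind it at (302,115). The side view is partly hidden by the arm. I'll enlarge the crop and take rough positions.

```bash
cat > h.py <<'E'
import numpy as np, cv2
from cell import robot
from scipy.spatial.transform import Rotation as Ro
def fixed(d):
    R=cv2.Rodrigues(d["rvec"])[0]; return R.T, -R.T@d["tvec"]     # cam->world rot, origin
def wrist(d,s):
    T=Ro.from_euler("xyz",s["tool_rot"]).as_matrix(); H=d["hand_eye"]
    return T@H[:3,:3], s["tool_pos"]+T@H[:3,3]
def ray(d,P,u,v):
    r=P[0]@np.array([(u-d["cx"])/d["fx"],(v-d["cy"])/d["fy"],1]); return P[1],r/np.linalg.norm(r)
def onz(d,P,u,v,z):
    o,r=ray(d,P,u,v); return o+r*(z-o[2])/r[2]
def proj(d,P,X):
    c=P[0].T@(np.asarray(X)-P[1]); return d["fx"]*c[0]/c[2]+d["cx"], d["fy"]*c[1]/c[2]+d["cy"]
def cent(img,lo,hi,box=None,n=3):
    hsv=cv2.cvtColor(img,cv2.COLOR_BGR2HSV); m=cv2.inRange(hsv,lo,hi)
    if box is not None:
        k=np.zeros_like(m); x0,y0,x1,y1=box; k[y0:y1,x0:x1]=1; m=m*k
    c,_=cv2.findContours(m,cv2.RETR_EXTERNAL,cv2.CHAIN_APPROX_NONE)
    c=sorted(c,key=cv2.contourArea)[::-1][:n]
    out=[]
    for q in c:
        M=cv2.moments(q)
        if M["m00"]>0: out.append((M["m10"]/M["m00"],M["m01"]/M["m00"],M["m00"]))
    return out
E
python3 - <<'E'
from h import *
d=robot.read_camera("scene");P=fixed(d)
c=d["color"][140:260,225:345];cv2.imwrite("pics/sc_crop.png",cv2.resize(c,None,fx=5,fy=5,interpolation=cv2.INTER_CUBIC))
for n,u,v,z in [("dial",288,174,.075),("ledge",274,171,.087),("btn",257,206.5,.087),("vialcap",306,205,.121),("ring",305,218,.077),("bottle base",301,131,0),("beaker base",104,305,0)]:
    print(n,onz(d,P,u,v,z).round(3))
print("green",[(np.round(g,1),onz(d,P,g[0],g[1],.087).round(3)) for g in cent(d["color"],(50,150,90),(70,255,255),(225,140,345,260))])
print(P[1])
E
```

```text
dial [0.561 0.101 0.075]
ledge [0.529 0.08  0.087]
btn [ 0.554 -0.052  0.087]
vialcap [ 0.663 -0.014  0.121]
ring [ 0.666 -0.016  0.077]
bottle base [0.472 0.385 0.   ]
beaker base [ 0.376 -0.406  0.   ]
green [(array([256. , 204.7,  50. ]), array([ 0.549, -0.048,  0.087])), (array([303.5, 171.9,   5. ]), array([0.597, 0.118, 0.087]))]
[ 0.83703267 -0.55700315  0.75144595]
```

View pics/sc_crop.png

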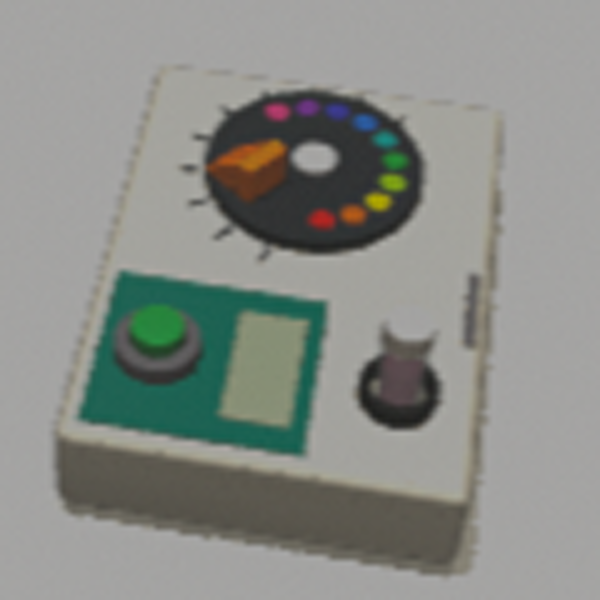

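The dial is near (0.56, 0.10), the instrument's yaw is about 19° and everything is within reach. I'll shut the fingers and bring the wrist camera over the dial, keeping z near 0.227.

```bash
python3 -m crank '{"claw":[0,0,0,0,0,0,0,0],"delta_pos":[[0.6,-0.6,0],[1.8,-1.8,0],[3,-3,0],[4.2,-4.1,0],[5.4,-5.2,0],[6.6,-6.4,0],[7.8,-7.6,0],[8.8,-8.6,0]],"roll":[0,0,0,0,0,0,0,0]}'
python3 -m crank '{"claw":[0,0,0,0,0,0,0,0],"delta_pos":[[1.1,-1.1,0],[2.2,-2.2,0],[3.3,-3.3,0],[4.4,-4.3,0],[5.4,-5.3,0],[6.4,-6.3,0],[7,-6.8,0],[7,-6.8,0]],"roll":[0,0,0,0,0,0,0,0]}'
python3 - <<'E'
from h import *
import pickle
s=robot.observe();d=robot.read_camera("wrist");pickle.dump((s,d),open("w1.pkl","wb"))
cv2.imwrite("pics/w1.png",d["color"]);print(s["tool_pos"],s["tool_rot"],s["qpos"].round(2))
E
```

```text
time: 0.87
tool_pos: [0.2937, -0.2396, 0.2267]
tool_rot: [-3.142, -0.0, 0.264]
contact_force: [1.3, 0.1, -0.7]
opening: 0.043
time: 1.53
tool_pos: [0.4193, -0.0293, 0.2266]
tool_rot: [-3.141, -0.001, 0.268]
contact_force: [-0.2, -1.2, -0.1]
opening: 0.0003
[ 0.41927386 -0.02930686  0.22662251] [-3.14099620e+00 -9.23655189e-04  2.67789393e-01] [-0.25  0.15  1.79  0.    1.21  1.05]
```

View pics/w1.png

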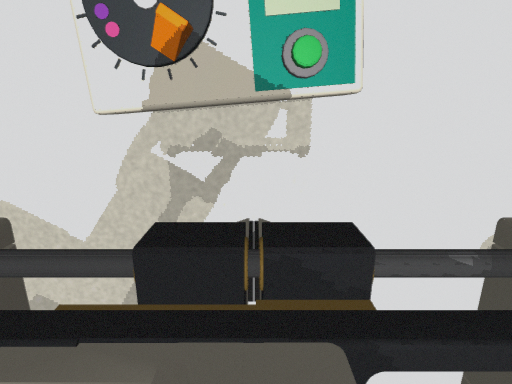

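The wrist view shows the button at (307,51) and the ledge at (171,32), with the dial partly cut off at the top. I'll move on until the dial is fully in view.

```bash
python3 -m crank '{"claw":[0,0,0,0,0,0,0,0],"delta_pos":[[0.9,-0.8,0],[1.9,-1.5,0],[2.9,-2.3,0],[3.6,-3,0],[3.6,-3,0],[3.6,-3,0],[3.6,-3,0],[3.6,-3,0]],"roll":[0,0,0,0,0,0,0,0]}'
python3 - <<'E'
from h import *
import pickle
s=robot.observe();d=robot.read_camera("wrist");pickle.dump((s,d),open("w2.pkl","wb"))
cv2.imwrite("pics/w2.png",d["color"]);print(s["tool_pos"],s["tool_rot"],s["qpos"].round(2),s["contact_force"])
print("TCP px",proj(d,wrist(d,s),s["tool_pos"]))
x=d["color"][20:220,60:420];cv2.imwrite("pics/w2c.png",cv2.resize(x,None,fx=2.2,fy=2.2,interpolation=cv2.INTER_CUBIC))
E
```

```text
time: 2.25
tool_pos: [0.4846, 0.0624, 0.2267]
tool_rot: [3.141, 0.001, 0.262]
contact_force: [-0.6, 0.4, -0.1]
opening: 0.0004
[0.48457589 0.06242706 0.22667426] [3.14125351e+00 6.25524402e-04 2.62377549e-01] [-0.03  0.28  1.62 -0.    1.25  1.28] [-0.61229159  0.40913952 -0.06846171]
TCP px (np.float64(253.25473535968794), np.float64(233.83520069098415))
```

View pics/w2.png

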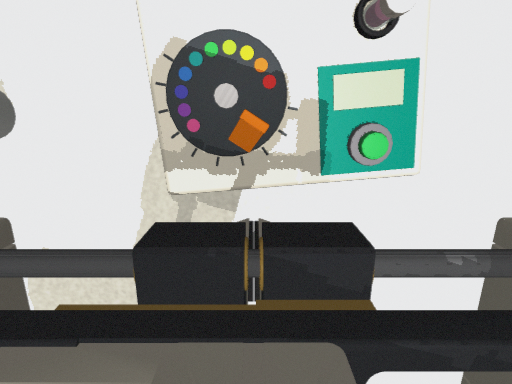

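This view has everything: disc centre near (227,93), ledge at (249,130), button at (374,145) and the vial ring at (376,17). Next I'll measure by triangulating w1 against w2 and fitting the disc.

```bash
cat >> h.py <<'E'
def tri(a,b):
    A=np.zeros((3,3));q=np.zeros(3)
    for o,r in (a,b):
        M=np.eye(3)-np.outer(r,r);A+=M;q+=M@o
    return np.linalg.solve(A,q)
E
python3 - <<'E'
from h import *
import pickle
W=[pickle.load(open(f"w{i}.pkl","rb")) for i in (1,2)]
PR=[(d,wrist(d,s)) for s,d in W]
sc=robot.read_camera("scene");PS=fixed(sc)
G=[cent(d["color"],(50,150,110),(68,255,255),(200,0,450,220),1)[0] for d,_ in PR]
gs=cent(sc["color"],(50,150,90),(70,255,255),(225,140,345,260),1)[0]
print("green px",np.round(G,1))
R=[ray(d,P,g[0],g[1]) for (d,P),g in zip(PR,G)]+[ray(sc,PS,gs[0],gs[1])]
print("btn 12",tri(R[0],R[1]).round(4),"2s",tri(R[1],R[2]).round(4),"plane w2",onz(*PR[1],*G[1][:2],.087).round(4))
O=[cent(d["color"],(5,200,100),(18,255,255),(100,0,300,200),1)[0] for d,_ in PR]; print("orange",np.round(O,1))
print("ledge tri",tri(*[ray(d,P,o[0],o[1]) for (d,P),o in zip(PR,O)]).round(4))
# disc
d,P=PR[1]; g=cv2.cvtColor(d["color"],cv2.COLOR_BGR2GRAY)
m=((g<75)*255).astype(np.uint8);m[205:]=0;m[:,:150]=0;m[:,300:]=0
m=cv2.morphologyEx(m,cv2.MORPH_OPEN,np.ones((5,5)))
c=max(cv2.findContours(m,cv2.RETR_EXTERNAL,cv2.CHAIN_APPROX_NONE)[0],key=cv2.contourArea)
h=cv2.convexHull(c)[:,0]
pts=np.array([onz(d,P,u,v,.075) for u,v in h])[:,:2]
A=np.c_[2*pts,np.ones(len(pts))];x=np.linalg.lstsq(A,(pts**2).sum(1),rcond=None)[0]
print("disc c",x[:2],"r",np.sqrt(x[2]+x[:2]@x[:2]),len(pts))
hb=cent(d["color"],(0,0,140),(180,40,255),(210,80,245,112),1)[0];print("hub",hb,onz(d,P,hb[0],hb[1],.079))
a=d["color"][85:175,190:300];cv2.imwrite("pics/w2l.png",cv2.resize(a,None,fx=7,fy=6.5,interpolation=cv2.INTER_CUBIC))
E
```

```text
green px [[306.7  50.1 618. ]
 [374.1 145.1 465.5]]
btn 12 [ 0.5483 -0.0442  0.0864] 2s [ 0.5478 -0.0455  0.0838] plane w2 [ 0.5482 -0.044   0.087 ]
orange [[166.4  36.  925. ]
 [248.1 130.5 883. ]]
ledge tri [0.5277 0.0809 0.0852]
disc c [0.55489512 0.10919977] r 0.058689386436472944 34
hub (225.66744639376216, 95.16101364522416, 427.5) [0.55595437 0.10944191 0.079     ]
```

View pics/w2l.png

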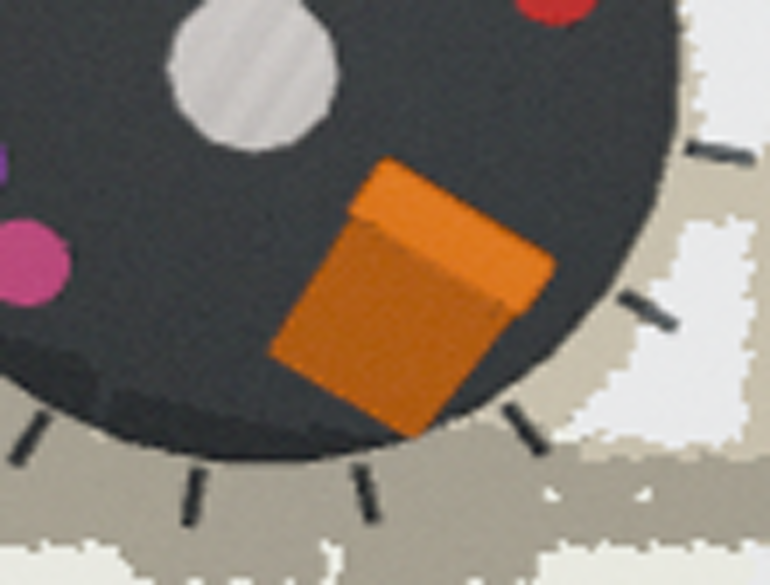

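The push face's top edge runs from crop (388,157) to (556,265). It lines up with the tick at (650,310), and the ramp falls away clockwise, to lower left. Now the face angle.

Run:
```python
from h import *
import pickle
s,d=pickle.load(open("w2.pkl","rb"));P=wrist(d,s)
f=lambda a,b,z:onz(d,P,190+a/7-.5,85+b/6.5-.5,z)
c=np.array([.5555,.1093])
p,q=f(388,157,.099),f(556,265,.099)
for n,x in (("in",p),("out",q)):
    r=x[:2]-c;print(n,x.round(4),np.hypot(*r).round(4),np.degrees(np.arctan2(r[1],r[0])).round(1)%360)
e=(q-p)[:2];print("len",np.hypot(*e),"dir",np.degrees(np.arctan2(e[1],e[0]))%360)
for a,b in ((720,152),(648,310),(525,430),(365,493),(193,497),(30,437)):
    r=f(a,b,.065)[:2]-c;print("tick",np.hypot(*r).round(4),np.degrees(np.arctan2(r[1],r[0])).round(1)%360)
b=np.array([.5482,-.0442]);v=b-c;print("axis-btn dist",np.hypot(*v),"should be .1542; yaw",np.degrees(np.arctan2(v[1],v[0])-np.arctan2(-.142,-.06)))
```

```text
in [0.5488 0.0877 0.099 ] 0.0227 252.7
out [0.5401 0.0623 0.099 ] 0.0495 251.9
len 0.02680107713419706 dir 251.18903737380904
tick 0.0679 275.4
tick 0.0674 252.8
tick 0.0676 230.1
tick 0.0674 207.4
tick 0.0676 184.8
tick 0.0674 162.2
axis-btn dist 0.15367348502588207 should be .1542; yaw 20.183005512315813
```

The geometry checks out: face radii are 22.7 to 49.5 mm, the face is at 252.3° on the tick at 252.8°, and ticks are 22.6° apart. The stop wanted is therefore at about 162.5°. Before choosing which side pushes, I'll look at the shape of the shut fingertips.

Run:
```python
from h import *
s=robot.observe()
for n in("scene","side"):
    d=robot.read_camera(n);P=fixed(d);u,v=proj(d,P,s["tool_pos"]);print(n,u,v, "px/mm",d["fx"]/np.linalg.norm(P[1]-s["tool_pos"])/1000)
    u,v=int(u),int(v);a=d["color"][max(v-70,0):v+50,u-70:u+70];cv2.imwrite(f"pics/tip_{n}.png",cv2.resize(a,None,fx=5,fy=5,interpolation=cv2.INTER_CUBIC))
```

```text
scene 257.5631437517962 126.22596627196512 px/mm 0.41035590225211593
side 232.38897173447967 153.85166560840747 px/mm 0.32416484229290043
```

View pics/tip_scene.png

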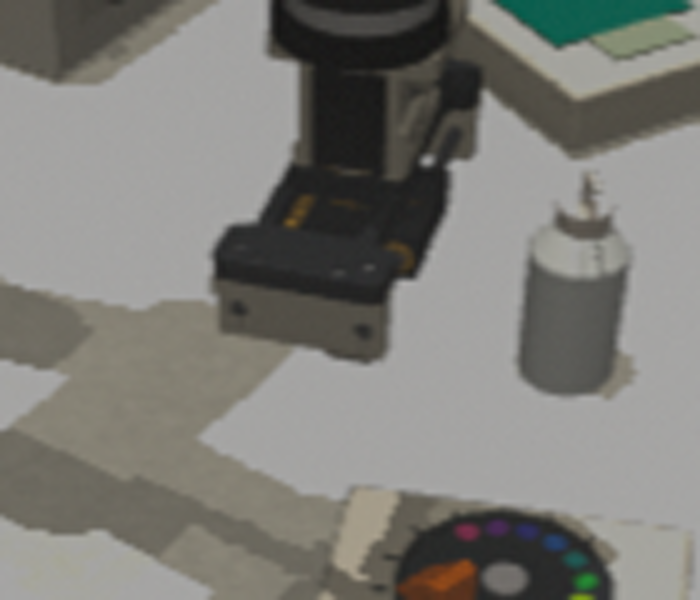

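View pics/tip_side.png

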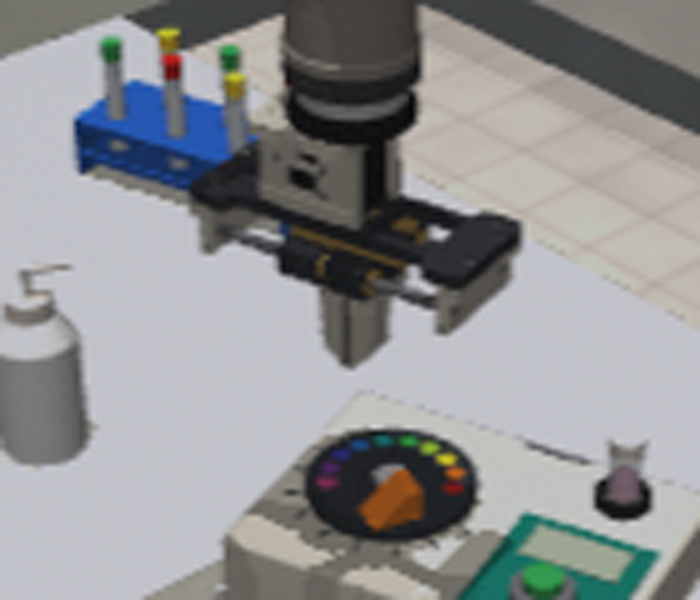

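Run:
```python
from h import *
s=robot.observe();T=Ro.from_euler("xyz",s["tool_rot"]).as_matrix()
d=robot.read_camera("side");P=fixed(d);u0,v0=proj(d,P,s["tool_pos"])
for o in ((0,0,0),(10,0,0),(0,10,0),(0,0,-40),(0,95,-85),(0,-95,-85)):
    u,v=proj(d,P,s["tool_pos"]+T@(np.array(o)/1e3));print(o,(u-int(u0)+70)*5,(v-int(v0)+70)*5)
```

```text
(0, 0, 0) 351.82575648013596 353.9092352266064
(10, 0, 0) 360.7823812324827 346.3808270767772
(0, 10, 0) 365.47123984683435 358.84059611471855
(0, 0, -40) 351.0958045161206 298.3594137388827
(0, 95, -85) 488.41355903879645 279.9014693159371
(0, -95, -85) 219.54402785253833 189.406994307268
```

I'll push with the flat +x side of the shut fingers, half width 9.5 mm, with tool x along the clockwise tangent. That needs a yaw of about 162.5° at the start. First I turn and shift at height.

```bash
python3 -m crank '{"claw":[0,0,0,0,0,0,0,0],"delta_pos":[[0.4,0.1,0],[0.8,0.2,0],[1.2,0.2,0],[1.6,0.3,0],[2,0.4,0],[2.4,0.5,0],[2.8,0.5,0],[3.1,0.55,0]],"roll":[-1.1,-2.2,-3.3,-4.4,-5.5,-6.6,-7.7,-8.8]}'
python3 -m crank '{"claw":[0,0,0,0,0,0,0,0],"delta_pos":[[0,0,0],[0,0,0],[0,0,0],[0,0,0],[0,0,0],[0,0,0],[0,0,0],[0,0,0]],"roll":[-1.1,-2.2,-3.3,-4.4,-5.5,-6.6,-7.7,-8.8]}'
python3 -m crank '{"claw":[0,0,0,0,0,0,0,0],"delta_pos":[[0,0,0],[0,0,0],[0,0,0],[0,0,0],[0,0,0],[0,0,0],[0,0,0],[0,0,0]],"roll":[-1.1,-2.2,-3.3,-4.4,-5.5,-6.6,-7,-7]}'
python3 -c "
from h import *
s=robot.observe();print(s['qpos'].round(2),s['tool_pos'],np.degrees(s['tool_rot']))"
```

```text
time: 3.17
tool_pos: [0.5642, 0.0705, 0.2266]
tool_rot: [3.141, -0.0, 1.191]
contact_force: [-0.3, -0.7, 0.3]
opening: 0.0007
time: 3.83
tool_pos: [0.5635, 0.0704, 0.2267]
tool_rot: [-3.141, 0.0, 2.112]
contact_force: [-0.0, -0.3, 0.2]
opening: 0.0004
time: 4.5
tool_pos: [0.5635, 0.0704, 0.2267]
tool_rot: [-3.141, 0.0, 2.841]
contact_force: [0.2, 1.0, 0.6]
opening: 0.0008
[-0.01  0.42  1.4  -0.    1.32 -1.28] [0.56351779 0.07038238 0.22670637] [-1.79990789e+02  9.41196309e-05  1.62782847e+02]
```

```bash
python3 -m crank '{"claw":[0,0,0,0,0,0,0,0],"delta_pos":[[0,0,1],[0,0,2],[0,0,3],[0,0,4],[0,0,4.8],[0,0,5.3],[0,0,5.6],[0,0,5.6]],"roll":[0,0,0,0,0,0,0,0]}'
python3 - <<'E'
from h import *
s=robot.observe();print(s["tool_pos"],s["contact_force"])
d=robot.read_camera("wrist");cv2.imwrite("pics/w3.png",d["color"])
d=robot.read_camera("scene");a=d["color"][120:240,225:345];cv2.imwrite("pics/s3.png",cv2.resize(a,None,fx=5,fy=5,interpolation=cv2.INTER_CUBIC))
E
```

```text
time: 5.17
tool_pos: [0.5627, 0.0705, 0.0852]
tool_rot: [-3.141, -0.003, 2.839]
contact_force: [0.7, -0.4, -0.1]
opening: 0.0006
[0.56267778 0.07048559 0.08515575] [ 0.68914132 -0.43479454 -0.10419267]
```

View pics/w3.png

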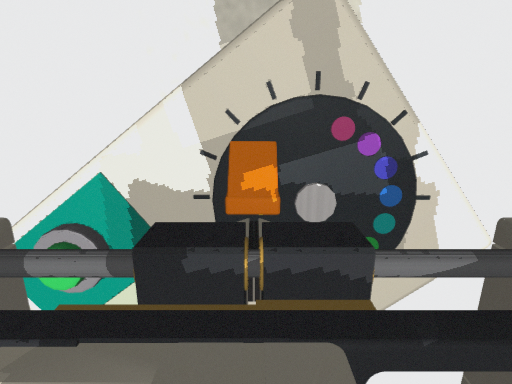

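View pics/s3.png

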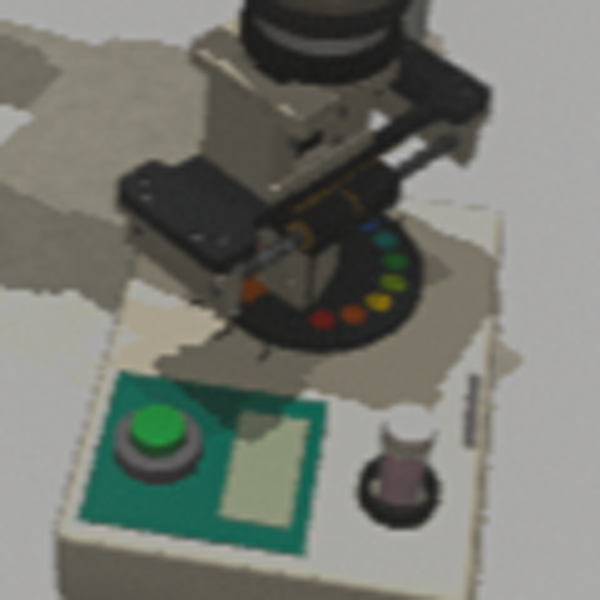

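The finger stands clear of the ledge face. In the wrist view the ledge is at (253,178), ahead of the finger. I'll work out the arc waypoints.

```bash
cat >> h.py <<'E'
C=np.array([.5555,.1093])
def arc(phis,cur=None,r=.036,b=.0095):
    s=robot.observe();p=s["tool_pos"];y=s["tool_rot"][2]
    X=np.array([np.cos(y),np.sin(y)]);Y=np.array([np.sin(y),-np.cos(y)])
    for f in phis:
        a=np.radians(f);R=np.array([np.cos(a),np.sin(a)]);t=np.array([np.sin(a),-np.cos(a)])
        e=C+r*R-b*t-p[:2];dy=(f-90)-np.degrees(y);dy=(dy+180)%360-180
        print(f,"dx %.2f dy %.2f roll %.2f"%(e@X/.025,e@Y/.025,-dy/6))
E
python3 -c "
from h import *
arc([252.5,249,246,243,240,237.5])"
```

```text
252.5 dx 0.41 dy -0.06 roll 0.03
249 dx 0.50 dy -0.08 roll 0.61
246 dx 0.58 dy -0.09 roll 1.11
243 dx 0.65 dy -0.10 roll 1.61
240 dx 0.73 dy -0.11 roll 2.11
237.5 dx 0.80 dy -0.11 roll 2.53
```

```bash
python3 -m crank '{"claw":[0,0,0,0,0,0,0,0],"delta_pos":[[0.2,-0.03,0],[0.4,-0.06,0],[0.5,-0.08,0],[0.58,-0.09,0],[0.65,-0.1,0],[0.73,-0.11,0],[0.8,-0.11,0],[0.8,-0.11,0]],"roll":[0,0,0.6,1.1,1.6,2.1,2.5,2.5]}'
cat > look.py <<'E'
import sys
from h import *
s=robot.observe();d=robot.read_camera("wrist");P=wrist(d,s)
print("tcp",s["tool_pos"].round(4),"yaw",np.degrees(s["tool_rot"][2]).round(1),"F",s["contact_force"].round(1))
cv2.imwrite(f"pics/{sys.argv[1]}.png",d["color"])
# filter spots by saturation on disc plane -> angles from the axis
hsv=cv2.cvtColor(d["color"],cv2.COLOR_BGR2HSV)
m=cv2.inRange(hsv,(0,110,60),(180,255,255))
for c in cv2.findContours(m,cv2.RETR_EXTERNAL,cv2.CHAIN_APPROX_NONE)[0]:
    M=cv2.moments(c)
    if M["m00"]<40: continue
    u,v=M["m10"]/M["m00"],M["m01"]/M["m00"];r=onz(d,P,u,v,.075)[:2]-C
    if .02<np.hypot(*r)<.065: print("px %d %d hue %d area %d r %.1fmm ang %.1f"%(u,v,hsv[int(v),int(u),0],M["m00"],1e3*np.hypot(*r),np.degrees(np.arctan2(r[1],r[0]))%360))
E
python3 look.py w4
```

```text
time: 5.93
tool_pos: [0.5434, 0.0741, 0.0876]
tool_rot: [3.141, 0.001, 2.577]
contact_force: [0.5, 0.5, -0.3]
opening: 0.0005
tcp [0.5434 0.0741 0.0876] yaw 147.6 F [ 0.5  0.5 -0.3]
px 261 264 hue 20 area 152 r 46.1mm ang 283.9
px 245 263 hue 20 area 161 r 53.1mm ang 276.0
px 379 241 hue 89 area 207 r 45.1mm ang 34.4
px 388 218 hue 107 area 342 r 45.0mm ang 54.1
px 387 191 hue 119 area 356 r 44.7mm ang 76.5
px 374 166 hue 141 area 375 r 44.4mm ang 98.8
px 259 186 hue 13 area 3508 r 37.4mm ang 209.8
px 352 149 hue 166 area 399 r 44.1mm ang 121.5
```

View pics/w4.png

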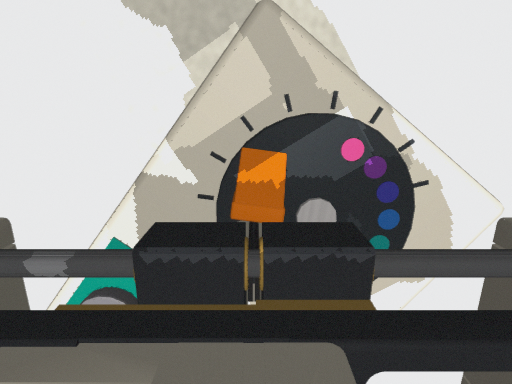

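Run:
```python
from h import *
import pickle
s,d=pickle.load(open("w2.pkl","rb"));P=wrist(d,s)
hsv=cv2.cvtColor(d["color"],cv2.COLOR_BGR2HSV)
for c in cv2.findContours(cv2.inRange(hsv,(0,110,60),(180,255,255)),cv2.RETR_EXTERNAL,cv2.CHAIN_APPROX_NONE)[0]:
    M=cv2.moments(c)
    if M["m00"]<40: continue
    u,v=M["m10"]/M["m00"],M["m01"]/M["m00"];r=onz(d,P,u,v,.075)[:2]-C
    if .02<np.hypot(*r)<.065: print("hue %d r %.1f ang %.1f"%(hsv[int(v),int(u),0],1e3*np.hypot(*r),np.degrees(np.arctan2(r[1],r[0]))%360))
```

```text
hue 166 r 44.1 ang 144.7
hue 14 r 39.9 ang 227.5
hue 142 r 44.2 ang 122.1
hue 120 r 44.4 ang 99.7
hue 0 r 44.1 ang 302.9
hue 107 r 44.5 ang 77.1
hue 18 r 44.2 ang 325.3
hue 89 r 44.5 ang 54.7
hue 30 r 44.5 ang 347.8
hue 66 r 44.7 ang 32.6
hue 34 r 44.5 ang 10.3
```

The pink spot went from 144.7° to 121.5°, so that was one click (22.5° nominal), with no force left on the finger. Second click: finger to 215°.

```bash
python3 -c "
from h import *
arc([237.5,233,230,226,222,218,215])"
```

```text
237.5 dx -0.03 dy 0.01 roll 0.04
233 dx 0.09 dy -0.02 roll 0.79
230 dx 0.17 dy -0.03 roll 1.29
226 dx 0.27 dy -0.04 roll 1.96
222 dx 0.37 dy -0.04 roll 2.63
218 dx 0.48 dy -0.04 roll 3.29
215 dx 0.55 dy -0.03 roll 3.79
```

```bash
python3 -m crank '{"claw":[0,0,0,0,0,0,0,0],"delta_pos":[[0.09,-0.02,0],[0.17,-0.03,0],[0.27,-0.04,0],[0.37,-0.04,0],[0.48,-0.04,0],[0.56,-0.03,0],[0.56,-0.03,0],[0.56,-0.03,0]],"roll":[0.8,1.3,1.95,2.6,3.3,3.8,3.8,3.8]}'
python3 look.py w5;python3 -c "
from h import *
arc([215,211,207,203,199,195,192.5])"
```

```text
time: 6.65
tool_pos: [0.5315, 0.0808, 0.0871]
tool_rot: [3.141, 0.0, 2.183]
contact_force: [0.0, -0.1, 0.1]
opening: 0.0003
tcp [0.5315 0.0808 0.0871] yaw 125.1 F [ 0.  -0.1  0.1]
px 261 263 hue 20 area 151 r 46.5mm ang 261.8
px 245 263 hue 20 area 153 r 53.6mm ang 254.1
px 379 240 hue 89 area 242 r 45.1mm ang 11.3
px 388 217 hue 107 area 349 r 45.0mm ang 31.7
px 387 189 hue 121 area 364 r 44.8mm ang 54.0
px 375 164 hue 141 area 384 r 44.5mm ang 76.4
px 259 184 hue 14 area 3557 r 37.3mm ang 187.2
px 352 146 hue 167 area 406 r 44.1mm ang 98.9
215 dx 0.01 dy -0.00 roll 0.01
211 dx 0.11 dy -0.02 roll 0.68
207 dx 0.21 dy -0.04 roll 1.34
203 dx 0.31 dy -0.05 roll 2.01
199 dx 0.42 dy -0.05 roll 2.68
195 dx 0.52 dy -0.04 roll 3.34
192.5 dx 0.59 dy -0.04 roll 3.76
```

Pink is now at 98.9°, so two clicks. Third click.

```bash
python3 -m crank '{"claw":[0,0,0,0,0,0,0,0],"delta_pos":[[0.11,-0.02,0],[0.21,-0.04,0],[0.31,-0.05,0],[0.42,-0.05,0],[0.52,-0.04,0],[0.58,-0.04,0],[0.58,-0.04,0],[0.58,-0.04,0]],"roll":[0.7,1.3,2,2.7,3.3,3.75,3.75,3.75]}'
python3 look.py w6;python3 -c "
from h import *
arc([192.5,189,185,181,177,173,170])"
```

```text
time: 7.37
tool_pos: [0.5224, 0.0921, 0.0868]
tool_rot: [3.141, 0.0, 1.79]
contact_force: [0.1, 0.2, 0.6]
opening: 0.0003
tcp [0.5224 0.0921 0.0868] yaw 102.6 F [0.1 0.2 0.6]
px 261 263 hue 20 area 151 r 46.8mm ang 239.5
px 245 263 hue 20 area 156 r 53.8mm ang 231.8
px 380 240 hue 88 area 255 r 45.1mm ang 348.6
px 389 216 hue 107 area 346 r 45.1mm ang 9.4
px 388 189 hue 120 area 364 r 44.8mm ang 31.6
px 375 164 hue 141 area 384 r 44.6mm ang 53.9
px 260 183 hue 14 area 3575 r 37.4mm ang 164.5
px 353 146 hue 167 area 405 r 44.2mm ang 76.5
192.5 dx 0.01 dy 0.00 roll 0.01
189 dx 0.10 dy -0.02 roll 0.59
185 dx 0.20 dy -0.04 roll 1.26
181 dx 0.30 dy -0.05 roll 1.93
177 dx 0.41 dy -0.05 roll 2.59
173 dx 0.51 dy -0.04 roll 3.26
170 dx 0.59 dy -0.04 roll 3.76
```

Pink is at 76.5°, so three clicks. The fourth takes the finger to 170°, just past half-way (173.75°) and short of the stop (162.5°).

```bash
python3 -m crank '{"claw":[0,0,0,0,0,0,0,0],"delta_pos":[[0.1,-0.02,0],[0.2,-0.04,0],[0.3,-0.05,0],[0.41,-0.05,0],[0.51,-0.04,0],[0.58,-0.04,0],[0.58,-0.04,0],[0.58,-0.04,0]],"roll":[0.6,1.25,1.9,2.6,3.25,3.75,3.75,3.75]}'
python3 look.py w7
```

```text
time: 8.08
tool_pos: [0.5183, 0.106, 0.0867]
tool_rot: [3.142, 0.0, 1.398]
contact_force: [-1.1, 0.4, -0.1]
opening: 0.0007
tcp [0.5183 0.106  0.0867] yaw 80.1 F [-1.1  0.4 -0.1]
px 261 263 hue 20 area 149 r 46.8mm ang 217.1
px 245 263 hue 20 area 152 r 54.0mm ang 209.5
px 380 240 hue 89 area 271 r 45.1mm ang 326.0
px 389 215 hue 108 area 348 r 45.0mm ang 346.9
px 388 188 hue 120 area 362 r 44.8mm ang 9.3
px 375 163 hue 141 area 381 r 44.6mm ang 31.6
px 260 183 hue 15 area 3588 r 37.4mm ang 141.9
px 353 145 hue 166 area 405 r 44.3mm ang 54.1
```

View pics/w7.png

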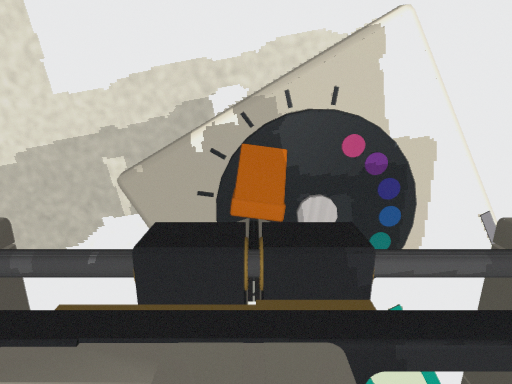

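Pink is at 54.1°, 90° from where it began, so four clicks with the finger free of load. I'll back off, lift and go above the button.

```bash
python3 -m crank '{"claw":[0,0,0,0,0,0,0,0],"delta_pos":[[-0.3,0,0],[-0.5,0,0],[-0.5,0,-0.7],[-0.5,0,-1.7],[-0.5,0,-2.6],[-1.5,0.6,-2.6],[-2.7,1,-2.6],[-3.9,1.5,-2.6]],"roll":[0,0,0,0,0,0,0,0]}'
python3 -m crank '{"claw":[0,0,0,0,0,0,0,0],"delta_pos":[[-1,0.4,0],[-1.8,0.7,0],[-1.8,0.7,0],[-1.8,0.7,0],[-1.8,0.7,0],[-1.8,0.7,0],[-1.8,0.7,0],[-1.8,0.7,0]],"roll":[0,0,0,0,0,0,0,0]}'
python3 look.py w8
python3 - <<'E'
from h import *
s=robot.observe();y=s["tool_rot"][2];e=np.array([.5482,-.0442])-s["tool_pos"][:2]
print("rest",e@[np.cos(y),np.sin(y)]/.025,e@[np.sin(y),-np.cos(y)]/.025)
d=robot.read_camera("scene");a=d["color"][120:240,225:345];cv2.imwrite("pics/s8.png",cv2.resize(a,None,fx=5,fy=5,interpolation=cv2.INTER_CUBIC))
E
```

```text
time: 8.8
tool_pos: [0.538, 0.0023, 0.1523]
tool_rot: [3.141, 0.0, 1.397]
contact_force: [0.3, 0.4, -0.0]
opening: 0.0001
time: 9.47
tool_pos: [0.5473, -0.043, 0.1518]
tool_rot: [3.142, 0.0, 1.396]
contact_force: [0.3, -1.3, -0.1]
opening: 0.0006
tcp [ 0.5473 -0.043   0.1518] yaw 80.0 F [ 0.3 -1.3 -0.1]
px 226 53 hue 25 area 270 r 43.6mm ang 257.4
px 250 49 hue 38 area 269 r 43.7mm ang 280.4
px 202 47 hue 12 area 274 r 43.7mm ang 234.6
px 270 35 hue 66 area 275 r 43.7mm ang 303.2
px 182 31 hue 0 area 281 r 43.8mm ang 211.9
px 285 13 hue 89 area 293 r 44.0mm ang 325.9
rest -0.037059316413791295 0.04017104798433376
```

View pics/s8.png

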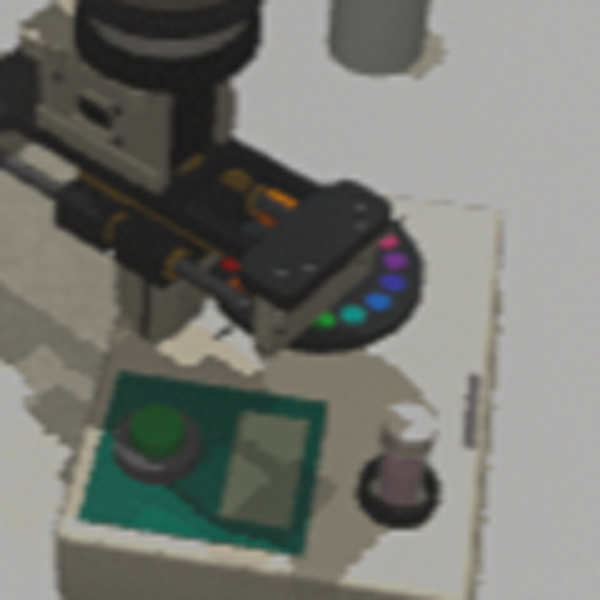

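View pics/w8.png

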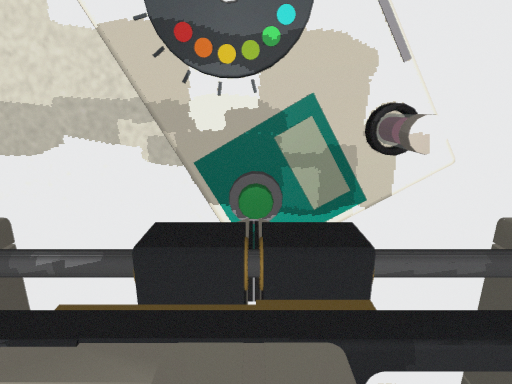

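Red moved from 302.9° to 211.9° and teal from 54.7° to 325.9°, so the dial is at 90° ± 1.2°. The tip is over the button. I'll go down in stages, to a first target of z ≈ 0.0815.

```bash
python3 -m crank '{"claw":[0,0,0,0,0,0,0,0],"delta_pos":[[0,0,0.8],[0,0,1.6],[0,0,2.2],[0,0,2.5],[0,0,2.65],[0,0,2.8],[0,0,2.8],[0,0,2.8]],"roll":[0,0,0,0,0,0,0,0]}'
```

```text
time: 10.23
tool_pos: [0.5475, -0.0437, 0.0825]
tool_rot: [3.141, -0.0, 1.395]
contact_force: [-3.8, 2.1, 4.6]
opening: 0.0004
```

```bash
python3 -m crank '{"claw":[0,0,0,0,0,0,0,0],"delta_pos":[[0,0,0.03],[0,0,0.06],[0,0,0.08],[0,0,0.08],[0,0,0.08],[0,0,0.08],[0,0,0.08],[0,0,0.08]],"roll":[0,0,0,0,0,0,0,0]}'
```

```text
time: 10.9
tool_pos: [0.5478, -0.0438, 0.0811]
tool_rot: [3.14, 0.0, 1.395]
contact_force: [-5.5, 2.8, 11.6]
opening: 0.0004
```

```bash
python3 -m crank '{"claw":[0,0,0,0,0,0,0,0],"delta_pos":[[0,0,0.02],[0,0,0.04],[0,0,0.04],[0,0,0.04],[0,0,0.04],[0,0,0],[0,0,-0.1],[0,0,-0.2]],"roll":[0,0,0,0,0,0,0,0]}'
python3 -c "
from h import *
s=robot.observe();print(s['tool_pos'],s['contact_force'])"
python3 -m crank '{"claw":[0,0,0,0,0,0,0,0],"delta_pos":[[0,0,-0.3],[0,0,-1],[0,0,-2],[0,0,-3],[0,0,-4],[-1,0,-5],[-2.5,0,-5],[-4,0,-5]],"roll":[0,0,0,0,0,0,0,0]}'
python3 -m crank '{"claw":[0,0,0,0,0,0,0,0],"delta_pos":[[0,0,0],[0,0,0],[0,0,0],[0,0,0],[0,0,0],[0,0,0],[0,0,0],[0,0,0]],"roll":[0,0,0,0,0,0,0,0]}'
python3 look.py w9
python3 - <<'E'
from h import *
for n in("scene","side"):
    d=robot.read_camera(n);cv2.imwrite(f"pics/{n}9.png",d["color"])
d=robot.read_camera("scene");P=fixed(d);a=d["color"][120:260,225:345];cv2.imwrite("pics/s9.png",cv2.resize(a,None,fx=5,fy=4.2,interpolation=cv2.INTER_CUBIC))
g=cent(d["color"],(50,150,90),(70,255,255),(225,180,280,230),1);print(g)
E
```

```text
time: 11.57
tool_pos: [0.5477, -0.0438, 0.0853]
tool_rot: [3.14, -0.0, 1.395]
contact_force: [-1.2, 1.5, 2.4]
opening: 0.0005
[ 0.54773484 -0.04383226  0.08529045] [-1.24384528  1.47440834  2.36258576]
time: 12.23
tool_pos: [0.5311, -0.1434, 0.2121]
tool_rot: [3.136, 0.002, 1.397]
contact_force: [0.2, -0.2, -0.4]
opening: 0.0006
time: 12.9
tool_pos: [0.53, -0.1418, 0.2097]
tool_rot: [-3.142, 0.0, 1.396]
contact_force: [0.3, 0.4, -0.0]
opening: 0.0003
tcp [ 0.53   -0.1418  0.2097] yaw 80.0 F [ 0.3  0.4 -0. ]
[(256.1501501501501, 204.74474474474474, 55.5)]
```

View pics/w9.png

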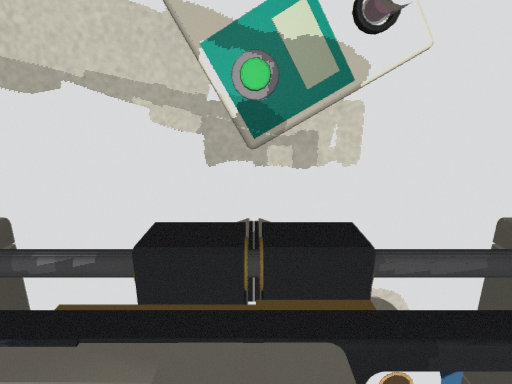

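View pics/s9.png

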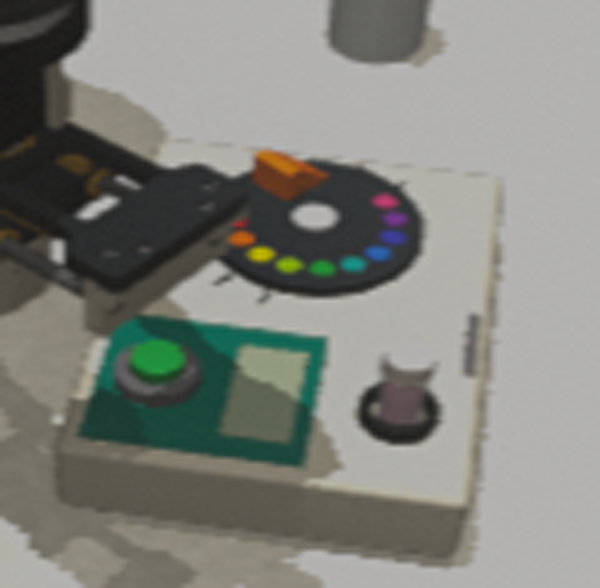

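View pics/scene9.png

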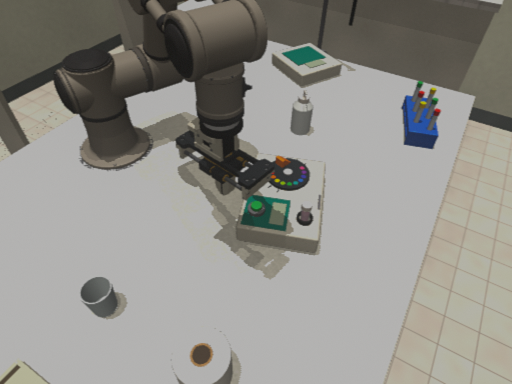

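The button's centroid is back where it began (256.1,204.7 against 256.0,204.7). The dial, vial, bottle, beaker and roll all stand as they should, and the arm is free of contact.

```bash
python3 -c "
from cell import robot
print(robot.hand_in())"
```

```text
the job is handed in; nothing more can be done
None
```

I turned the dial four clicks clockwise with the shut fingertips, one click per push. I then pressed the green button, let it go, backed away and handed in at about 13 s of the 58 s allowed. The hand-in gives no verdict.

- **Dial:** after each push the pink spot stood at about 121.5°, 98.9°, 76.5° and 54.1°, from 144.7° at the start, so the dial turned 90.6°. Two other spots, seen again from above the button, gave 91.0° and 88.8°. That small disagreement is well inside the 5.5° allowed. The last picture shows the ledge still there.
- **Button:** it bottomed out at tip z = 0.0811 m, about 5.9 of its 6 mm, with the force rising to 11.6 N. I then commanded 1 mm further before letting go, without a force reading at that point. Afterwards its image position matched the start to within 0.2 px.
- **Other things:** the vial, bottle, beaker and roll look unmoved in the final scene picture, but I judged this by eye and did not measure it. The last force reading was about zero, so the arm touches nothing.
- **Height readings:** the measured tool height varied by about 2 mm between the first steps of the push, which did no harm. The scene and wrist cameras together put the button top at 83.8 mm. The two wrist views put it at 86.4 mm, against 87 mm in the text, and I used the wrist views.

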